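# Fit the guide roller and hold the feeder's tension arm against its stop

### The job

Slip the orange roller over the bare steel post on the tape feeder's tension arm, let it sit down fully on the arm and let go of it. Then swing the arm, which has a red finger knob for this, anticlockwise (seen from above) against its spring all the way to its far stop, and finish while still holding it there with the fingers, the way you would hold it for threading the tape: do not let go. Leave the white roller and everything else on the bench where it is.

Things in the scene. Friction and masses are not known exactly. Their poses are not given: they have to be found in the camera images.
- orange_roller_center (a point): centre (half-way up, on the axis) of the loose orange plastic guide roller: a plain ring standing upright on the bench, 34 mm outside diameter, bore 14 mm right through, 30 mm tall, about 40 g. Its z axis is the bore's axis. This is the one to fit.
- white_roller_center (a point): centre (half-way up) of a loose white roller of the same shape and size as the orange one; it is not needed and stays where it is
- pivot (a point): point on the arm's vertical pivot axis, at the height of the arm's upper face (40 mm above the bench). The pivot stands on the feeder, a blue 190 x 235 x 12 mm base plate bolted to the bench, with a motor and a black drum (all under 75 mm high) on the side of the pivot away from the arm. A dark cap with a steel coil spring around it, 40 mm across, stands to 62 mm above the bench on the pivot.
- post_foot (a point): foot of the bare steel post, on its axis where it leaves the arm's flat upper face (40 mm above the bench), 70 mm from the pivot. The post is vertical, 10 mm in diameter and 38 mm tall (its top at 78 mm above the bench), its last 5 mm tapered. The aluminium arm is a 22 mm wide, 10 mm thick bar that lies level; z is up and x points along the arm from the pivot to the knob. A fully seated roller has its centre 15 mm above this point.
- knob (a point): centre (half-way up) of the red upright finger knob near the arm's tip: a vertical cylinder 16 mm in diameter, from 40 to 90 mm above the bench, 130 mm from the pivot, in line with the post. It moves with the arm on a level circle about the pivot.
- tension_arm (a joint): angle of the tension arm in rad: 0 at its rest stop, where the spring holds it; it grows as the arm swings anticlockwise seen from above; the far stop is at 1.0. The spring always drives it back to 0: the push needed at the knob grows from about 3 N at rest to about 8 N at the far stop. Two dark stop pins on the base plate reach only to the arm's upper face.
- multimeter: yellow multimeter lying flat, 185 x 88 x 46 mm, loose; origin under its centre; leave it
- circuit_board: loose green circuit board with components, 110 x 85 x 22 mm; origin under its centre; leave it
- solder_spool: loose metal solder spool standing up, 52 mm diameter, 44 mm tall; origin under its centre; leave it
- screwdriver: loose red-handled screwdriver lying flat, 170 mm long; leave it
- relay_module: loose red relay module, 120 x 90 x 55 mm; origin under its centre; leave it
There are look-alikes about, which are no part of the job. Of the things like the part that bears orange_roller_center, leave any that is purple; of the rest the smaller one is meant.

How it is judged (in metres and radians):
On the way, in this order (a step that is already met when the one before it is completed fails the run):
1. the orange roller sits down on the arm, over the post, and is let go (horizontal distance between orange_roller_center and post_foot below 0.006 m and z of orange_roller_center in the frame of post_foot between 0.009 and 0.019 m and angle between orange_roller_center's own z axis and vertical below 0.2 rad and contact force between the fingers and orange_roller below 0.1 N), for 0.3 s.
2. the arm is held at its far stop by the fingers (horizontal distance between orange_roller_center and post_foot below 0.006 m and z of orange_roller_center in the frame of post_foot between 0.009 and 0.019 m and angle between orange_roller_center's own z axis and vertical below 0.2 rad and value of joint tension_arm above 0.95 rad and contact force between the fingers and tension_arm above 1 N), for 0.4 s.
At the end, for the whole second after the job is handed in: The orange roller is on the post (axis within 6 mm, centre 9 to 19 mm above the arm's upper face, upright within 0.2 rad) and not touched by the fingers; the tension arm stands at its far stop (joint above 0.95 rad of 1.0), held there by the fingers touching the arm or its knob with more than 1 N (all of step 2 and contact force between the fingers and orange_roller below 0.1 N); the arm keeps its last pose, push and grip.
It fails at once if the white roller is moved more than 20 mm (distance of white_roller_center from where it was at the start of the episode above 0.02 m).
It fails at once if the multimeter, circuit board, solder spool, screwdriver or relay module is moved more than 20 mm (distance of any of multimeter, circuit_board, solder_spool, screwdriver, relay_module from where it was at the start of the episode above 0.02 m).
It also fails if it takes over 51 s, if anything falls off the work surface, if the arm or the gripper's body presses on something with over 40 N, if the wrist force passes 120 N, or if a joint passes its speed limit or range.

### The arm

A 6-joint arm with a two-finger parallel gripper is mounted at the origin on the work surface. World frame = base frame: x ahead of the robot, y to its left, z up, the work surface at z = 0. Lengths are in mm, angles in degrees, forces in N, time in s.
With the tool pointing down it reaches from about 300 to 850 mm from the base axis. Payload 4.2 kg.
Tool frame: the origin (TCP) lies midway between the tips of the shut fingers; the grasp point (between the pads) lies 19 mm behind it (env.hold_point_z is the z of the grasp point in the tool frame, in mm); z points along the fingers, y is the direction in which the jaws open and shut (so a half turn about z gives the same grasp; the last joint's range is limited). The gripper opens to 91 mm and grips with 3 to 60 N. Pads are 32 mm wide; open, the fingers measure 118 mm over their backs; the gripper's body (76 mm by 178 mm) begins 60 mm behind the grasp point.
Start: joints at [-1.146, 18.312, 89.639, -0, 72.044, -1.146], TCP at [575.016, 0, 213.976] pointing down, gripper open.
Joint ranges: [-177.97, 177.97], [-48.28, 115.42], [12.27, 149.76], [-77.06, 257.06], [2.81, 150.46], [-146.56, 146.56]. Speed limits (degrees/s): [147.25, 147.25, 180, 180, 180, 180].

### API

Orientations are given as [roll, pitch, yaw] about the fixed x, y, z axes, in that order (R = Rz(yaw) Ry(pitch) Rx(roll)).
In Python, from workcell import env, grab_frame, camera_params, spotter gives the robot as it stands. The module is installed in compiled form; this text tells all that it offers.
- The arm moves only by the shell command python3 -m jog 'ROWS' [FORCE]. ROWS is text: rows parted by semicolons, each of 7 numbers parted by spaces: the turn, a rotation vector about the world's x, y, z in units of 5 degrees (1.0 is 5 degrees), then the shift along the world's x, y, z in units of 25 mm (1.0 is 25 mm), then the opening, from 0 (shut) to 1 (fully open). A call has 1 to 5 rows; each row is the pose to reach, as a shift and turn from the pose commanded when the call began; what a row does not reach only later rows make up. A row lasts 1/8 s, in which the tool goes at most 62.5 mm and 10.7 degrees, less where a joint would pass 70% of its speed; a pose out of reach is approached as far as the arm can. A call with a gripper value outside its range is refused whole. The fingers move at their own pace and stop on an object; FORCE is the grip in N (left out, the last holds). Time passes only in rows, so rows that repeat a pose let the fingers close. It gives the time, the measured TCP pose, the force and the opening at its end, in the units of the state.
- env.state(): the state, without advancing time (a new reading comes with each control period).
- grab_frame(name): name is "scene" or "side" or "wrist"; returns the picture (480x640x3 uint8, red, green, blue); there is no depth.
- camera_params(name): a dict with "K" (3x3 intrinsics, pixels), "dist" ([k1, k2, p1, p2, k3] as OpenCV has them; the pictures are not rectified), "rvec" (rotation vector, rad) and "tvec" (3), from world to camera coordinates, as OpenCV has them. Camera axes: x right, y down, z forward; pixel columns grow to the right and rows downward; lengths in mm; the calibration is good to about 2 mm. A picture is of the moment at which its call begins: read the wrist's pose just before it. camera_params takes no time and is no camera call; for the wrist camera it gives the pose at the moment of the call.
- env.job_done(): hands the job in, once; it reports no verdict.
Trained networks look in the newest picture that a camera, given by its name, has taken for a name from the list of things; names that differ only in an ending like _2 or _b are one class to them, and where a whole thing is asked for, a point or a joint stands for the part that bears it (a point fixed in the world has none). Each returns a list of dicts, best first, with "conf" (0 to 1); they miss things now and then, are a little off and sometimes report something else, mostly with a low value. They report only what shows in the picture. A call takes as long as a camera call. They do not tell look-alikes from the thing itself.
- spotter.look_for(query, camera): "box" ([left, top, width, height] in pixels, round what is visible of it).
- spotter.trace(query, camera): "region" (480x640 bool, what is visible of it) and "box" ([left, top, width, height] in pixels, round what is visible of it).
The state is a dict: "time_s": time; "qpos": joint angles; "qvel": joint speeds; "effort": joint torques, N m; "ee_pos": TCP position; "ee_rot": TCP orientation; "force": force on the tool from outside, world axes, zero at the start; "torque": the same for the moment, N m; "gripper_width": finger opening in mm.
Only numpy, scipy, OpenCV 4.12 (cv2) and the standard library are available. Lean on these libraries where they do the work, as an engineer would, in place of code of your own. Each camera call takes 0.05 s, during which the arm holds its last target. There are 200 camera calls.

## Working session

There is one attempt and no reset: what is moved stays moved. The work goes in short steps, Python scripts to look and compute and a shell command to move; the robot and the scene stay as the last step left them, time stands still between calls to the robot, and variables do not carry over. Pictures are saved under pics/ and viewed, about 8 in all and at most 12, crops included, and the job is handed in when it is done.

```bash
mkdir -p pics; cat > h.py <<'E'
import numpy as np, cv2
from workcell import env, grab_frame, camera_params, spotter
def save(im,n): cv2.imwrite(f'pics/{n}.png',cv2.cvtColor(im,cv2.COLOR_RGB2BGR))
def ray(c,uv):
    R=cv2.Rodrigues(np.array(c['rvec'],float))[0]; t=np.array(c['tvec'],float).ravel()
    p=cv2.undistortPoints(np.array([[uv]],float),np.array(c['K']),np.array(c['dist']))[0,0]
    return -R.T@t, R.T@np.array([p[0],p[1],1.])
def atz(c,uv,z):
    o,d=ray(c,uv); return o+d*(z-o[2])/d[2]
def tri(obs):
    A=np.zeros((3,3));b=np.zeros(3);L=[]
    for c,uv in obs:
        o,d=ray(c,uv); d=d/np.linalg.norm(d); M=np.eye(3)-np.outer(d,d); A+=M;b+=M@o;L.append((M,o))
    x=np.linalg.solve(A,b); return x,[round(float(np.linalg.norm(M@(x-o))),1) for M,o in L]
def proj(c,X):
    return cv2.projectPoints(np.array([X],float),np.array(c['rvec'],float),np.array(c['tvec'],float),np.array(c['K']),np.array(c['dist']))[0].ravel()
E
python3 - <<'E'
from h import *
ims=[]
for n in ['scene','side']:
    im=grab_frame(n); save(im,n+'0')
    for q in ['orange_roller_center','white_roller_center','knob','tension_arm','post_foot']:
        print(n,q,[(np.round(r['box']).tolist(),round(r['conf'],2)) for r in spotter.look_for(q,n)])
    c=camera_params(n); print(np.round(ray(c,(320,240)),2).tolist())
E
```

```text
scene orange_roller_center [([234.0, 270.0, 15.0, 21.0], 0.81), ([214.0, 258.0, 15.0, 15.0], 0.62)]
scene white_roller_center [([243.0, 300.0, 15.0, 16.0], 0.74), ([324.0, 213.0, 55.0, 26.0], 0.4)]
scene knob [([324.0, 214.0, 56.0, 24.0], 0.81)]
scene tension_arm [([326.0, 213.0, 54.0, 23.0], 0.67)]
scene post_foot []
[[1542.27, -632.64, 1282.98], [-0.58, 0.38, -0.72]]
side orange_roller_center [([264.0, 360.0, 16.0, 24.0], 0.79), ([255.0, 332.0, 16.0, 20.0], 0.7), ([281.0, 322.0, 25.0, 32.0], 0.63)]
side white_roller_center [([334.0, 340.0, 17.0, 21.0], 0.8)]
side knob [([297.0, 192.0, 29.0, 50.0], 0.85)]
side tension_arm [([296.0, 189.0, 31.0, 52.0], 0.65)]
side post_foot [([296.0, 188.0, 29.0, 54.0], 0.88), ([320.0, 144.0, 52.0, 10.0], 0.64)]
[[581.83, -791.52, 983.45], [0.0, 0.66, -0.75]]
```

View pics/scene0.png

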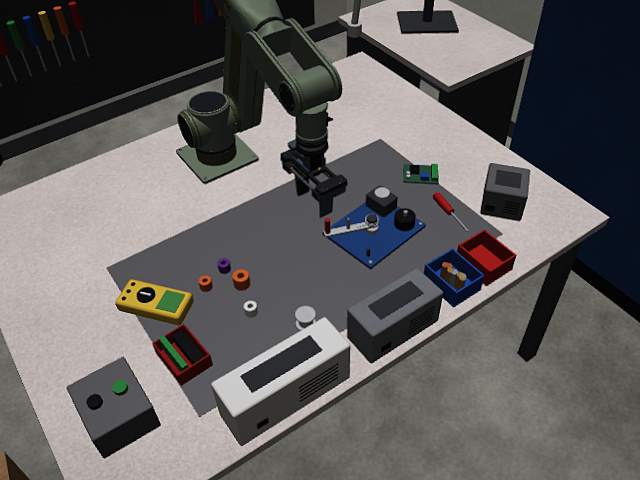

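View pics/side0.png

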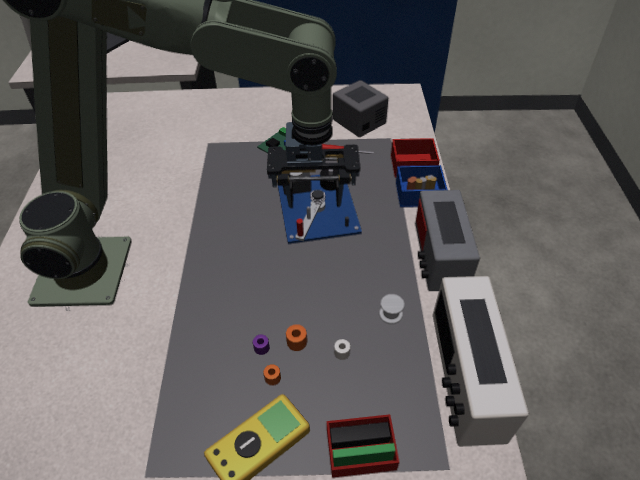

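Two views are in hand. The small orange roller is at scene (205,283) and side (272,374), with the larger orange look-alike at (241,279)/(297,337), purple at (224,265)/(261,344) and white at (250,308)/(342,348). The red knob is at (327,226)/(299,227), the post at about (348,224)/(309,212) and the pivot cap at about (372,220)/(318,196).

```bash
python3 - <<'E'
from h import *
cs={n:camera_params(n) for n in('scene','side')}
ims={n:cv2.cvtColor(cv2.imread(f'pics/{n}0.png'),cv2.COLOR_BGR2HSV) for n in cs}
P={'orange':((205,283),(272,374)),'big':((241,279),(297,337)),'white':((250,308),(342,348)),'purple':((224,265),(261,344)),'knobmid':((327,226),(299,227)),'pivotcap':((372,219),(318,195)),'post':((348,224),(309,212)),'spool':((305,317),(392,308))}
for k,(a,b) in P.items():
    x,r=tri([(cs['scene'],a),(cs['side'],b)]); print(k,np.round(x,1),r)
b=[]
for n,(u,v) in (('scene',(205,283)),('side',(272,374))):
    h=ims[n][v-16:v+16,u-16:u+16]; m=((h[...,0]<18)&(h[...,1]>150)&(h[...,2]>60)).astype(np.uint8)
    _,l,s,c=cv2.connectedComponentsWithStats(m); i=1+np.argmax(s[1:,4]); bb=s[i]+np.array([u-16,v-16,0,0,0]); print(n,bb,c[i]+[u-16,v-16])
    # bbox centre
    b.append((cs[n],(bb[0]+bb[2]/2-.5,bb[1]+bb[3]/2-.5)))
print(tri(b))
for n in cs:
    im=cv2.imread(f'pics/{n}0.png'); u,v=(350,225) if n=='scene' else (315,210)
    z=cv2.resize(im[v-30:v+35,u-40:u+40],None,fx=5,fy=5,interpolation=cv2.INTER_CUBIC); cv2.imwrite(f'pics/z_{n}.png',z)
cv2.imwrite('pics/z.png',np.hstack([cv2.imread('pics/z_scene.png'),cv2.imread('pics/z_side.png')]))
E
```

```text
orange [ 481.6 -298.3   22.2] [0.4, 0.4]
big [ 531.6 -216.3   28. ] [0.4, 0.4]
white [ 625.6 -244.2   23.8] [0.6, 0.6]
purple [ 455.4 -226.7   21.2] [0.6, 0.6]
knobmid [536.9  61.7  67.4] [1.1, 1.1]
pivotcap [584.1 182.6  59. ] [0.7, 0.7]
post [561.2 116.2  62.5] [1.1, 1.1]
spool [ 738.8 -151.9   32.5] [1.2, 1.2]
scene [199 276  12  10  91] [204.47252747 280.50549451]
side [264 365  16  20 193] [271.33160622 372.86528497]
(array([ 480.43101521, -299.66012989,   28.64030224]), [2.4, 2.4])
```

View pics/z.png

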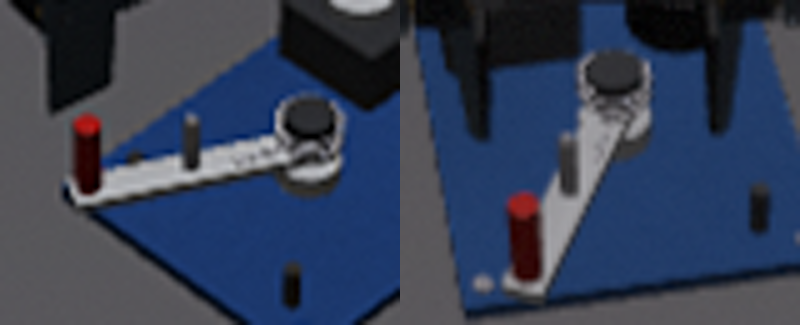

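```bash
python3 - <<'E'
from h import *
cs=[camera_params(n) for n in('scene','side')]
P={'knobtop':((327.6,219.8),(299.4,221.2)),'posttop':((348.2,218.6),(308.6,207)),'postfoot':((348.2,228.2),(308.8,218.6)),'captop':((371.6,218.6),(317.8,194.4))}
for k,ab in P.items():
    x,r=tri(list(zip(cs,ab))); print(k,np.round(x,1),r)
s=env.state(); print(s['ee_rot'],s['time_s'],s['gripper_width'],env.hold_point_z)
w=camera_params('wrist'); print([np.round(v,2) for v in ray(w,(320,240))],w['K'])
E
```

```text
knobtop [538.1  62.5  89.5] [0.9, 0.9]
posttop [560.4 116.8  81. ] [0.1, 0.1]
postfoot [559.3 117.6  40.6] [1.1, 1.1]
captop [583.8 181.5  61.6] [0.3, 0.3]
[1.79996883e+02 7.21972736e-04 9.00031426e+01] 0.6 91.16639036306395 -18.8
[array([575.82,  67.97, 384.66]), array([-0.01, -0.25, -0.97])] [[388.22000111   0.         322.19304031]
 [  0.         388.22000111 236.7686929 ]
 [  0.           0.           1.        ]]
```

```bash
python3 -m jog '0 0 -2 -0.8 -2.4 0 0.75; 0 0 -4 -1.6 -4.8 0 0.75; 0 0 -4.4 -2.4 -7.2 0 0.75; 0 0 -4.4 -3.2 -9.2 0 0.75; 0 0 -4.4 -3.6 -10.8 0 0.75'
python3 -m jog '0 0 0 0 0 0 0.75; 0 0 0 0 0 0 0.75'
cat > w.py <<'E'
import sys
from h import *
s=env.state(); c=camera_params('wrist'); im=grab_frame('wrist'); save(im,sys.argv[1])
print(s['time_s'],np.round(s['ee_pos'],1),np.round(s['ee_rot'],1),np.round(s['force'],1))
import pickle; pickle.dump(c,open(f'pics/{sys.argv[1]}.pkl','wb'))
E
python3 w.py w1
python3 -m jog '0 0 0 0 -0.6 -1 0.75; 0 0 0 -0.1 -1.1 -2 0.75; 0 0 0 -0.1 -1.1 -2.4 0.75; 0 0 0 -0.1 -1.1 -2.4 0.75; 0 0 0 -0.1 -1.1 -2.4 0.75'
python3 w.py w2
python3 - <<'E'
import cv2,numpy as np
cv2.imwrite('pics/w12.png',cv2.resize(np.hstack([cv2.imread('pics/w1.png'),cv2.imread('pics/w2.png')]),(800,300)))
E
```

```text
time_s: 1.23
ee_pos: [483.8, -272.0, 214.2]
ee_rot: [180.0, 0.0, 67.9]
force: [0.0, 0.8, 0.5]
gripper_width: 68.4
time_s: 1.48
ee_pos: [485.1, -269.5, 213.9]
ee_rot: [-180.0, -0.0, 68.0]
force: [-0.3, 0.4, -1.1]
gripper_width: 68.4
1.475 [ 485.1 -269.5  213.9] [-180.   -0.   68.] [-0.3  0.4 -1.1]
time_s: 2.15
ee_pos: [483.3, -297.1, 155.0]
ee_rot: [179.9, 0.0, 68.1]
force: [0.9, -0.2, 1.7]
gripper_width: 68.4
2.15 [ 483.3 -297.1  155. ] [179.9   0.   68.1] [ 0.9 -0.2  1.7]
```

View pics/w12.png

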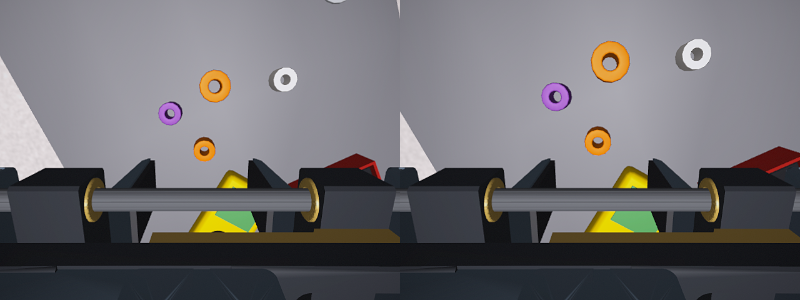

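Picture 4: the small orange roller lies at about (326,239) in w1 and (317,227) in w2, below the big one, and the multimeter is behind it. Next I measure its bright upper ring.

```bash
cat > ring.py <<'E'
from h import *
import pickle
def ring(name,u,v,R=34,zt=30):
    h=cv2.cvtColor(cv2.imread(f'pics/{name}.png'),cv2.COLOR_BGR2HSV)[v-R:v+R,u-R:u+R]
    m=((h[...,0]<25)&(h[...,1]>120)&(h[...,2]>170)).astype(np.uint8)
    n,l,s,c=cv2.connectedComponentsWithStats(m); i=1+np.argmax(s[1:,4])
    cn=max(cv2.findContours((l==i).astype(np.uint8),cv2.RETR_EXTERNAL,cv2.CHAIN_APPROX_NONE)[0],key=len)
    e=cv2.fitEllipse(cn); return (e[0][0]+u-R,e[0][1]+v-R),np.round(e[1],1),s[i,4]
E
python3 - <<'E'
from ring import *
o=[]
for n,u,v in(('w1',326,239),('w2',317,227)):
    p,ax,a=ring(n,u,v); c=pickle.load(open(f'pics/{n}.pkl','rb')); o.append((c,p)); print(p,ax,a,np.round(atz(c,p,30),1))
print(tri(o))
E
```

```text
(326.5463752746582, 241.14641189575195) [32.5 33.7] 729 [ 480.4 -293.3   30. ]
(315.97072982788086, 227.68067932128906) [39.9 40.9] 1081 [ 480.4 -293.5   30. ]
(array([ 480.01389129, -294.42235638,   25.47490709]), [0.0, 0.0])
```

```bash
python3 -m jog '0 0 0 -0.04 0.07 -1 0.75; 0 0 0 -0.08 0.14 -2 0.75; 0 0 0 -0.08 0.14 -2.8 0.75; 0 0 0 -0.08 0.14 -2.8 0.75; 0 0 0 -0.08 0.14 -2.8 0.75'
python3 w.py w3
python3 - <<'E'
from ring import *
c=pickle.load(open('pics/w3.pkl','rb')); q=proj(c,[480.4,-293.5,30]); print(q, 'tcp',proj(c,env.state()['ee_pos']))
p,ax,a=ring('w3',int(q[0]),int(q[1]),40); print(p,ax,a,np.round(atz(c,p,30),1))
c1=pickle.load(open('pics/w1.pkl','rb')); print(tri([(c,p),(c1,ring('w1',326,239)[0])]))
E
```

```text
time_s: 2.82
ee_pos: [481.4, -294.4, 85.2]
ee_rot: [179.9, 0.0, 68.0]
force: [0.2, 0.5, -0.1]
gripper_width: 68.1
2.825 [ 481.4 -294.4   85.2] [179.9   0.   68. ] [ 0.2  0.5 -0.1]
[318.9870857 255.5528288] tcp [321.05915071 290.58435152]
(319.11803817749023, 255.4185028076172) [50.4 52.9] 1738 [ 480.5 -293.5   30. ]
(array([ 480.60320728, -293.05146653,   31.25480012]), [0.1, 0.1])
```

```bash
python3 -m jog '0 0 0 0 0.02 -1.2 0.75; 0 0 0 0 0.02 -2.3 0.75; 0 0 0 0 0.02 -3 0.75; 0 0 0 0 0.02 -3.1 0.75; 0 0 0 0 0.02 -3.1 0.75' 20
python3 -m jog '0 0 0 0 0 0 0.2; 0 0 0 0 0 0 0.2; 0 0 0 0 0 0 0.2; 0 0 0 0 0 0 0.2'
python3 -m jog '0 0 0 0 0 0.4 0.2; 0 0 0 0 0 1.5 0.2;0 0 0 0 0 3 0.2;0 0 0 0 0 4.2 0.2;0 0 0 0 0 4.2 0.2'
python3 w.py w4; python3 - <<'E'
import cv2
cv2.imwrite('pics/w4c.png',cv2.imread('pics/w4.png')[150:400,160:500])
E
```

```text
time_s: 3.5
ee_pos: [481.3, -294.0, 7.5]
ee_rot: [179.9, 0.0, 68.0]
force: [0.7, -0.4, 0.4]
gripper_width: 68.4
time_s: 4.0
ee_pos: [480.5, -293.5, 6.7]
ee_rot: [180.0, 0.0, 68.0]
force: [0.1, 0.1, 1.3]
gripper_width: 33.2
time_s: 4.62
ee_pos: [482.0, -294.5, 114.3]
ee_rot: [179.6, 0.1, 68.0]
force: [0.5, 0.6, -0.2]
gripper_width: 33.5
4.625 [ 482.  -294.5  114.3] [1.796e+02 1.000e-01 6.800e+01] [ 0.5  0.6 -0.2]
```

View pics/w4c.png

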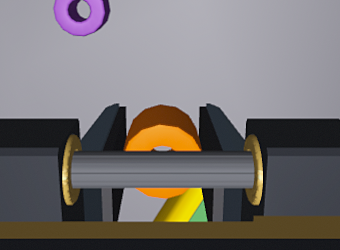

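Picture 5: the roller is held between the pads (crop (162,150)). Its width reads 33.5 mm and its bottom is about 6.7 mm below the TCP. Next I carry it to the post.

```bash
python3 -m jog '0 0 0 0.2 1.6 0.5 0.2;0 0 0 0.5 3.8 0.8 0.2;0 0 0 0.9 6.2 0.8 0.2;0 0 0 1.3 8.6 0.8 0.2;0 0 0 1.6 10.8 0.8 0.2'
python3 -m jog '0 0 0 0.3 1.8 0 0.2;0 0 0 0.4 2.4 0 0.2;0 0 0 0.4 2.4 0 0.2;0 0 0 0.4 2.4 0 0.2;0 0 0 0.4 2.4 0 0.2'
python3 w.py p1
python3 -m jog '0 0 0 0.3 0.8 0 0.2;0 0 0 0.6 1.6 0 0.2;0 0 0 0.6 1.6 0 0.2;0 0 0 0.6 1.6 0 0.2;0 0 0 0.6 1.6 0 0.2'
python3 w.py p2
python3 - <<'E'
import cv2,numpy as np
cv2.imwrite('pics/p12.png',np.hstack([cv2.imread('pics/p1.png')[0:360,120:520],cv2.imread('pics/p2.png')[0:360,120:520]]))
E
```

```text
time_s: 5.3
ee_pos: [519.6, -21.4, 130.0]
ee_rot: [-179.9, 0.0, 68.0]
force: [1.1, -0.0, -0.9]
gripper_width: 33.3
time_s: 5.92
ee_pos: [530.3, 35.1, 131.4]
ee_rot: [-180.0, 0.0, 67.9]
force: [1.0, 0.2, -0.8]
gripper_width: 33.6
5.925 [530.3  35.1 131.4] [-180.     0.    67.9] [ 1.   0.2 -0.8]
time_s: 6.6
ee_pos: [545.3, 76.4, 131.4]
ee_rot: [-180.0, 0.0, 68.0]
force: [-0.9, -0.4, -0.2]
gripper_width: 33.1
6.6 [545.3  76.4 131.4] [-180.    0.   68.] [-0.9 -0.4 -0.2]
```

View pics/p12.png

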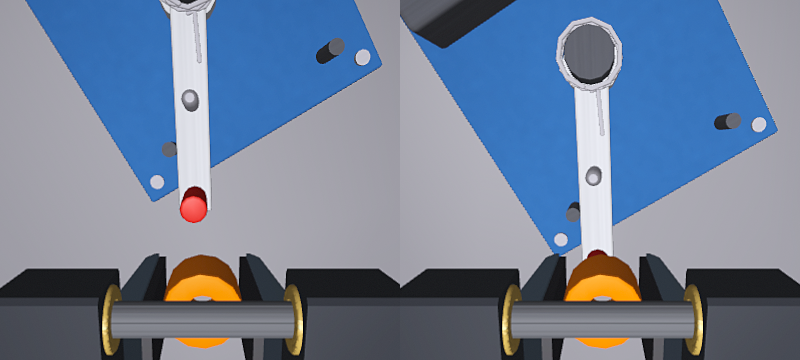

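Picture 6: the post is at p1 (310,100) and p2 (313,176). The knob is at p1 (313,209), and the cap is at p2 (310,53). I zoom in on the post.

```bash
python3 - <<'E'
import cv2,numpy as np
a=cv2.imread('pics/p1.png')[80:120,290:330]; b=cv2.imread('pics/p2.png')[156:196,293:333]
cv2.imwrite('pics/pz.png',np.hstack([cv2.resize(x,(400,400),interpolation=cv2.INTER_NEAREST) for x in(a,b)]))
E
```

```text
(no output)
```

View pics/pz.png

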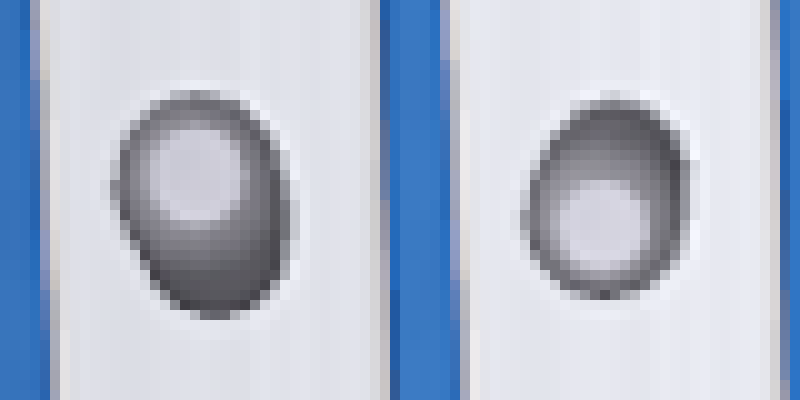

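```bash
python3 - <<'E'
from ring import *
C=[pickle.load(open(f'pics/{n}.pkl','rb')) for n in('p1','p2')]
for nm,z,ps in (('top',78,((309.1,97.0),(312.7,178.0))),('foot',40,((311,104),(314,172.5)))):
    print(nm,[np.round(atz(c,p,z),1) for c,p in zip(C,ps)],tri(list(zip(C,ps))))
print('knob',np.round(atz(C[0],(313,209),90),1),'cap',np.round(atz(C[1],(310,52.5),62),1))
# held roller top centre: expected at TCP z+23.3
s=env.state(); e=np.array(s['ee_pos']); print(e,proj(C[1],e+[0,0,23.3]))
h=cv2.cvtColor(cv2.imread('pics/p2.png'),cv2.COLOR_BGR2HSV)[250:355,260:380]
m=((h[...,0]<25)&(h[...,1]>120)&(h[...,2]>170)); ys,xs=np.nonzero(m); print('ring px',xs.min()+260,xs.max()+260,ys.min()+250,ys.max()+250)
E
```

```text
top [array([558.5, 122.1,  78. ]), array([558.5, 122.1,  78. ])] (array([558.50453509, 122.13861365,  77.94147682]), [0.0, 0.0])
foot [array([558.3, 121.8,  40. ]), array([558.5, 122.2,  40. ])] (array([558.35321053, 122.06908807,  37.23192495]), [0.0, 0.0])
knob [538.  66.  90.] cap [583.1 187.1  62. ]
[545.31680024  76.28619729 131.44590364] [320.84322287 311.98318697]
ring px 285 360 274 348
```

```bash
python3 -m jog '0 0 0 0.25 0.9 0 0.2;0 0 0 0.5 1.83 -0.4 0.2;0 0 0 0.5 1.83 -1.2 0.2;0 0 0 0.5 1.83 -1.64 0.2;0 0 0 0.5 1.83 -1.64 0.2'
python3 -m jog '0 0 0 0 0 0 0.2;0 0 0 0 0 0 0.2'
python3 -m jog '0 0 0 0 0 -0.1 0.2;0 0 0 0 0 -0.2 0.2;0 0 0 0 0 -0.3 0.2;0 0 0 0 0 -0.4 0.2;0 0 0 0 0 -0.5 0.2'
python3 -m jog '0 0 0 0 0 -0.1 0.2;0 0 0 0 0 -0.1 0.2'
```

```text
time_s: 7.28
ee_pos: [557.4, 121.7, 89.7]
ee_rot: [-179.9, 0.1, 68.0]
force: [-0.2, 0.7, -0.5]
gripper_width: 33.5
time_s: 7.52
ee_pos: [558.5, 122.1, 91.2]
ee_rot: [179.9, -0.0, 68.0]
force: [0.6, -0.3, -0.7]
gripper_width: 33.4
time_s: 8.15
ee_pos: [558.0, 122.3, 77.7]
ee_rot: [-180.0, 0.0, 68.0]
force: [-0.2, 1.4, -0.8]
gripper_width: 33.1
time_s: 8.4
ee_pos: [557.9, 122.2, 75.2]
ee_rot: [-180.0, 0.0, 68.0]
force: [0.4, 0.2, -1.7]
gripper_width: 33.6
```

```bash
python3 -m jog '0 0 0 0 0 -0.3 0.2;0 0 0 0 0 -0.6 0.2;0 0 0 0 0 -0.9 0.2;0 0 0 0 0 -1.1 0.2;0 0 0 0 0 -1.1 0.2'
python3 -m jog '0 0 0 0 0 0 0.2;0 0 0 0 0 0 0.2'
python3 - <<'E'
from h import *
im=grab_frame('side'); im2=grab_frame('scene')
r=lambda x:cv2.resize(x,(400,400),interpolation=cv2.INTER_CUBIC)
save(np.hstack([r(im2[180:260,310:390]),r(im[160:240,270:350])]),'seat')
E
```

```text
time_s: 9.02
ee_pos: [557.7, 122.2, 47.4]
ee_rot: [-180.0, 0.0, 68.0]
force: [-0.3, 0.5, -0.8]
gripper_width: 33.2
time_s: 9.28
ee_pos: [558.2, 122.3, 48.3]
ee_rot: [180.0, -0.0, 68.0]
force: [-0.3, -0.0, -0.4]
gripper_width: 33.3
```

View pics/seat.png

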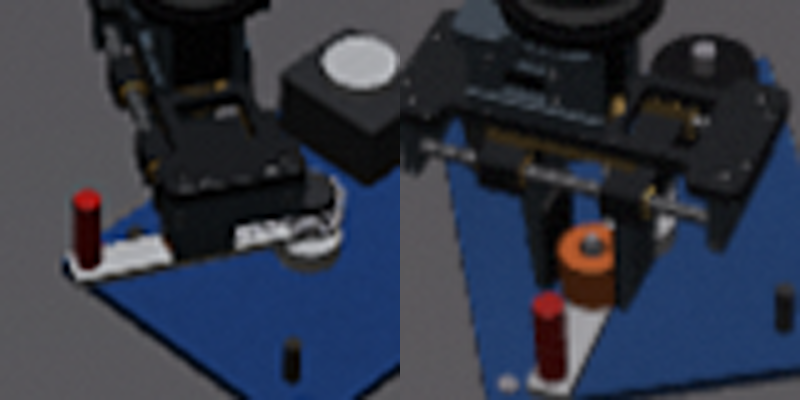

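Picture 8: the post tip shows through the orange roller's bore at about (592,242) in the zoomed side view, and the roller is down on the arm. I release it and lift clear.

```bash
python3 -m jog '0 0 0 0 0 0 0.6;0 0 0 0 0 0 0.6;0 0 0 0 0 0 0.6;0 0 0 0 0 0 0.6'
python3 -m jog '0 0 0 0 0 0.5 0.6;0 0 0 0 0 1.3 0.6;0 0 0 0 0 2 0.6;0 0 0 0 0 2.6 0.6;0 0 0 0 0 2.8 0.6'
python3 -m jog '0 0 0 -0.4 -1.1 0 0.6;0 0 0 -0.9 -2.25 0 0.6;0 0 0 -1 -2.6 0 0.6;0 0 0 -1 -2.6 0 0.6;0 0 0 -1 -2.6 0 0.6'
python3 w.py q1; python3 - <<'E'
import cv2
cv2.imwrite('pics/q1c.png',cv2.imread('pics/q1.png')[0:360,120:520])
E
```

```text
time_s: 9.88
ee_pos: [558.0, 122.3, 48.0]
ee_rot: [180.0, 0.0, 68.0]
force: [0.1, -0.3, 0.3]
gripper_width: 54.9
time_s: 10.5
ee_pos: [558.6, 122.4, 119.5]
ee_rot: [179.9, -0.1, 68.0]
force: [0.2, -0.4, 0.7]
gripper_width: 54.6
time_s: 11.12
ee_pos: [533.5, 58.0, 118.0]
ee_rot: [180.0, -0.0, 68.0]
force: [0.5, 0.1, 0.3]
gripper_width: 54.7
11.125 [533.5  58.  118. ] [180.  -0.  68.] [0.5 0.1 0.3]
```

View pics/q1c.png

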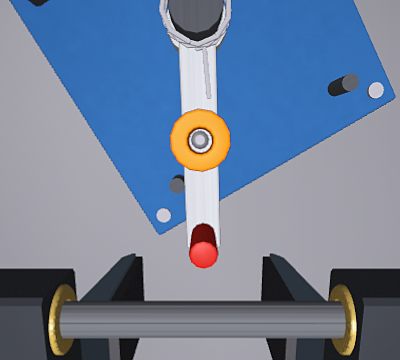

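Picture 9: the roller sits round the post at full-frame (320,140), with the post tip centred in the bore. The knob top is at (323,254). I check the seat height from the ring size and locate the knob.

```bash
python3 - <<'E'
from ring import *
c=pickle.load(open('pics/q1.pkl','rb'))
p,ax,a=ring('q1',320,140,45); print(p,ax)
for z in (70,80): 
    q=atz(c,p,z); o,_=ray(c,p); x=proj(c,q+[17*.93,-17*.37,0])-proj(c,q-[17*.93,-17*.37,0]); print(z,np.round(q,1),'diam px',np.hypot(*x))
h=cv2.cvtColor(cv2.imread('pics/q1.png'),cv2.COLOR_BGR2HSV)
m=((h[...,1]>150)&((h[...,0]<8)|(h[...,0]>172))&(h[...,2]>200)).astype(np.uint8); m[:200]=0;m[300:]=0
_,l,s,cc=cv2.connectedComponentsWithStats(m); i=1+np.argmax(s[1:,4]); print(s[i],cc[i],np.round(atz(c,cc[i],90),1))
k=atz(c,cc[i],90)[:2]; pv=np.array([558.5,122.1]); d=k-pv; print(np.hypot(*d),np.degrees(np.arctan2(d[1],d[0])),'pivot',pv-d/np.hypot(*d)*70)
E
```

```text
(319.77338790893555, 139.83087539672852) [59.2 60.7]
70 [558.5 121.8  70. ] diam px 62.294638676194424
80 [558.6 121.8  80. ] diam px 65.28022262751253
[310 242  27  26 543] [323.1160221  254.86924494] [538.   65.9  90. ]
59.80818022812099 -110.0933730899965 pivot [582.54857527 187.83937958]
```

The roller is seated: the ring size fits a top at about 70 mm or lower, and its axis is within 0.3 mm of the post. Now I grip the knob and work out the arc.

```bash
python3 -m jog '0 0 0.4 0.2 0.35 0 0.6;0 0 0.4 0.2 0.35 -0.8 0.6;0 0 0.4 0.2 0.35 -1.7 0.6;0 0 0.4 0.2 0.35 -2.5 0.6;0 0 0.4 0.2 0.35 -2.7 0.6' 35
python3 -m jog '0 0 0 0 0 0 0.05;0 0 0 0 0 0 0.05;0 0 0 0 0 0 0.05;0 0 0 0 0 0 0.05;0 0 0 0 0 0 0.05'
python3 - <<'E'
import numpy as np
p=np.array([582.8,187.6]);f=lambda a:p+129.7*np.array([np.cos(np.radians(a)),np.sin(np.radians(a))])
s=-110.2
for call in range(3):
    for i in range(1,6):
        a=s+4*i; print('0 0 %.1f %.2f %.2f 0 .05'%(4*i/5,*(f(a)-f(s))/25))
    s+=20; print()
E
```

```text
time_s: 11.8
ee_pos: [537.6, 66.7, 49.2]
ee_rot: [-179.9, 0.0, 70.1]
force: [-0.6, 0.1, 0.1]
gripper_width: 54.8
time_s: 12.42
ee_pos: [537.5, 66.2, 50.9]
ee_rot: [-180.0, -0.0, 70.0]
force: [-1.9, 2.0, 4.0]
gripper_width: 15.4
0 0 0.8 0.34 -0.11 0 .05
0 0 1.6 0.70 -0.20 0 .05
0 0 2.4 1.05 -0.27 0 .05
0 0 3.2 1.41 -0.31 0 .05
0 0 4.0 1.77 -0.32 0 .05

0 0 0.8 0.36 0.01 0 .05
0 0 1.6 0.72 0.05 0 .05
0 0 2.4 1.08 0.11 0 .05
0 0 3.2 1.43 0.20 0 .05
0 0 4.0 1.78 0.31 0 .05

0 0 0.8 0.34 0.13 0 .05
0 0 1.6 0.66 0.29 0 .05
0 0 2.4 0.98 0.47 0 .05
0 0 3.2 1.28 0.67 0 .05
0 0 4.0 1.56 0.90 0 .05
```

```bash
python3 -m jog '0 0 0.8 0.34 -0.11 0 0.05;0 0 1.6 0.7 -0.2 0 0.05;0 0 2.4 1.05 -0.27 0 0.05;0 0 3.2 1.41 -0.31 0 0.05;0 0 4 1.77 -0.32 0 0.05'
python3 -m jog '0 0 0.8 0.36 0.01 0 0.05;0 0 1.6 0.72 0.05 0 0.05;0 0 2.4 1.08 0.11 0 0.05;0 0 3.2 1.43 0.2 0 0.05;0 0 4 1.78 0.31 0 0.05'
```

```text
time_s: 13.05
ee_pos: [581.2, 58.3, 50.8]
ee_rot: [-179.9, -0.0, 90.1]
force: [-4.0, 1.6, 5.2]
gripper_width: 15.0
time_s: 13.68
ee_pos: [625.0, 65.8, 50.8]
ee_rot: [-179.8, -0.1, 110.1]
force: [-5.9, 0.9, 6.3]
gripper_width: 15.4
```

```bash
python3 -m jog '0 0 0.8 0.34 0.13 0 0.05;0 0 1.6 0.66 0.29 0 0.05;0 0 2.4 0.98 0.47 0 0.05;0 0 3.2 1.28 0.67 0 0.05;0 0 3.5 1.4 0.75 0 0.05'
python3 -m jog '0 0 0.1 0.06 0.04 0 0.05;0 0 0.2 0.12 0.09 0 0.05;0 0 0.2 0.12 0.09 0 0.05;0 0 0.2 0.12 0.09 0 0.05'
python3 - <<'E'
from h import *
s=env.state(); e=s['ee_pos']; print(np.degrees(np.arctan2(e[1]-187.6,e[0]-582.8))+110.2, np.hypot(e[1]-187.6,e[0]-582.8),s['qpos'],s['force'])
im=grab_frame('side'); im2=grab_frame('scene')
r=lambda x:cv2.resize(x,(400,400),interpolation=cv2.INTER_CUBIC)
save(np.hstack([r(im2[180:260,310:390]),r(im[160:240,270:350])]),'end')
E
```

```text
time_s: 14.3
ee_pos: [659.4, 84.3, 50.8]
ee_rot: [-179.7, -0.2, 127.5]
force: [-8.1, -1.5, 6.8]
gripper_width: 15.6
time_s: 14.8
ee_pos: [659.9, 84.8, 50.7]
ee_rot: [-179.4, -0.2, 128.5]
force: [-12.2, -5.1, 10.0]
gripper_width: 15.7
57.07069261293107 128.53759598488088 [  6.3866354   33.9360468   88.496602    -0.13322375  58.17627162
 -32.0162553 ] [-12.20099486  -5.09360443  10.01360522]
```

View pics/end.png

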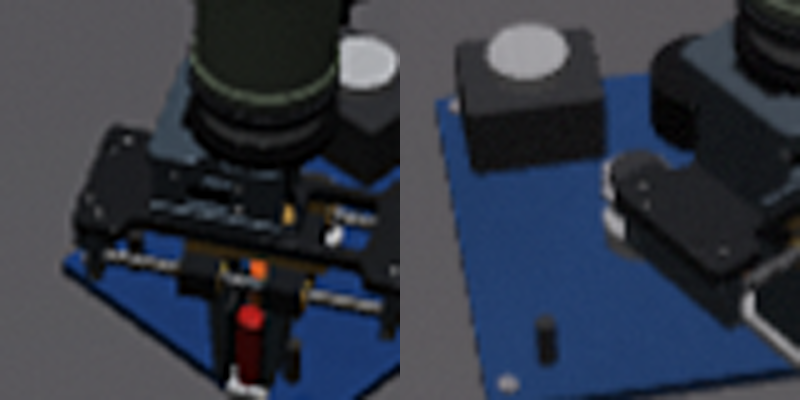

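Picture 10: the knob is between the fingers at (250,320), with orange visible behind it at (258,268). The push has risen to about 13 N without further motion, so the arm is on its stop. I add a slight extra press and check the roller with the wrist camera.

```bash
python3 -m jog '0 0 0 0.06 0.04 0 0.05;0 0 0 0.06 0.04 0 0.05;0 0 0 0.06 0.04 0 0.05;0 0 0 0.06 0.04 0 0.05;0 0 0 0.06 0.04 0 0.05'
python3 w.py q2; python3 - <<'E'
import cv2
from ring import *
cv2.imwrite('pics/q2c.png',cv2.imread('pics/q2.png')[0:360,120:520])
c=pickle.load(open('pics/q2.pkl','rb')); a=np.radians(-52.9); f=np.array([582.8+70*np.cos(a),187.6+70*np.sin(a),70]); q=proj(c,f); print(f,q)
try:
    p,ax,_=ring('q2',int(q[0]),int(q[1]),50); z=atz(c,p,70); print(p,ax,z,np.degrees(np.arctan2(z[1]-187.6,z[0]-582.8))+110.2)
except Exception as e: print(e)
E
```

```text
time_s: 15.52
ee_pos: [660.0, 84.8, 50.7]
ee_rot: [-179.2, -0.3, 128.5]
force: [-16.2, -8.2, 11.2]
gripper_width: 15.3
15.525 [660.   84.8  50.7] [-179.2   -0.3  128.5] [-16.2  -8.2  11.2]
[625.02455914 131.76912498  70.        ] [323.72874585 163.92534266]
(325.28833389282227, 163.47976684570312) [84.2 85.2] [625.38836399 132.27451364  70.        ] 57.78829921181243
```

View pics/q2c.png

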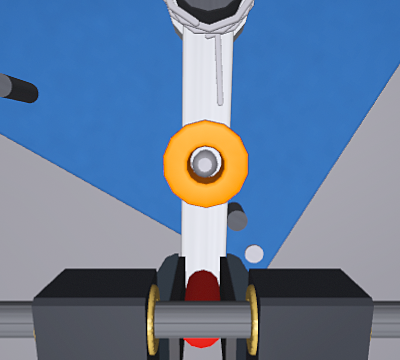

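Picture 11: the roller is on the post at full-frame (325,163), clear of the fingers. The arm rests against its stop pin at crop (236,216), with the knob gripped at (203,300). I hand it in.

```bash
python3 -c "
from workcell import env
print(env.job_done()); s=env.state(); print(s['time_s'],s['ee_pos'],s['force'],s['gripper_width'])"
```

```text
the job is handed in; nothing more can be done
None
the job is handed in; nothing more can be done
```

I fitted the small orange roller over the post, let it sit down on the arm and released it. I then gripped the red knob, swung the arm anticlockwise to its far stop, and handed the job in at about 15.6 s still holding it. No verdict was reported.

**Last checks:**
- **Roller:** after release, its axis measured within 0.3 mm of the post. Its ring size fits a seated roller, with its top about 70 mm above the bench. The final wrist picture shows it still on the post and clear of the fingers.
- **Arm:** it stands at about 57 to 58° (1.0 rad is 57.3°). It did not move further when I pressed harder, and the push at the end was about 18 N.
- **Grip:** the fingers are closed on the 16 mm knob, with the opening reading 15.3 mm and the grip force set to 35 N.

**What disagreed:** the fixed cameras and the wrist camera differed by about 5 mm in y for both the roller and the post. I used the wrist camera for both, and the fit went on with no sideways or downward force worth noting.

**Not checked:** I did not measure the white roller and the other bench items again at the end. No forces suggested contact with them.

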